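# Load the cam lift with discs and hold it at its top

### The arm

A 6-joint arm with a two-finger parallel gripper is mounted at the origin on the work surface. World frame = base frame: x ahead of the robot, y to its left, z up, the work surface at z = 0. Lengths are in m, angles in rad, forces in N, time in s.
With the tool pointing down it reaches from about 0.4 to 0.925 m from the base axis. Payload 12.5 kg.
Tool frame: the origin (TCP) lies at the very end of the fingers, on their centre line; the grasp point (between the pads) lies 19 mm behind it; z points along the fingers, y is the direction in which the jaws open and shut (so a half turn about z gives the same grasp; the last joint's range is limited). The gripper opens to 95 mm and grips with 3 to 60 N. Pads are 20 mm wide; open, the fingers measure 119 mm over their backs; the gripper's body (75 mm by 180 mm) begins 59 mm behind the grasp point.
Start: joints at [-1.305, 0.491, 1.559, -0, 1.092, -0.106], TCP at [0.227, -0.582, 0.215] pointing down, gripper open.
Joint ranges: [-3.1, 3.1], [-0.84, 2.19], [0.05, 2.79], [-1.13, 4.28], [0.06, 2.93], [-2.69, 2.69]. Speed limits (rad/s): [2.22, 2.22, 2.79, 3.14, 3.14, 3.14].

### API

Orientations are given as a unit quaternion [w, x, y, z].
In Python, from workcell import get_obs, capture, calibration, close_job gives the robot as it stands. The module is installed in compiled form; this text tells all that it offers.
- The arm moves only by the tool jog_arm, never from a script. Its argument "steps" is a list of rows, each a list of 5 numbers: the shift along the tool's x, y, z in m, then the turn about the tool's z in degrees, then the closure, from -1 (fully open) to 1 (shut). A call has 1 to 5 rows; each row shifts and turns the pose as measured when the row begins, along the tool's axes as they then stand; what a row does not reach is not made up. A row lasts 1/12 s, in which the tool goes at most 41.7 mm and 7.16 degrees, less where a joint would pass 70% of its speed; a pose out of reach is approached as far as the arm can. A call with a gripper value outside its range is refused whole. The fingers move at their own pace and stop on an object; "newtons" is the grip in N (left out, the last holds). Time passes only in rows, so rows that do not move let the fingers close. It gives the time, the measured TCP pose, the force and the opening at its end, in the units of the state.
- get_obs(): the state, without advancing time (a new reading comes with each control period).
- capture(name): name is "scene" or "side" or "wrist"; returns the picture (384x512x3 uint8, red, green, blue); there is no depth.
- calibration(name): a dict with "fx", "fy", "cx", "cy" (pixels), "view" (4x4, takes a point from world to camera coordinates). Camera axes: x right, y down, z forward; pixel columns grow to the right and rows downward; lengths in m; the calibration is good to about 2 mm. A picture is of the moment at which its call begins: read the wrist's pose just before it. calibration takes no time and is no camera call; for the wrist camera it gives the pose at the moment of the call.
- close_job(): hands the job in, once; it reports no verdict.
The state is a dict: "clock": time; "joints": joint angles; "dq": joint speeds; "joint_torque": joint torques, N m; "position": TCP position; "eef_rot": TCP orientation; "wrist_force": force on the tool from outside, world axes, zero at the start; "moment": the same for the moment, N m; "finger_gap": opening from 0.0 (shut) to 1.0 (fully open).
Only numpy, scipy, OpenCV 4.12 (cv2) and the standard library are available. Lean on these libraries where they do the work, as an engineer would, in place of code of your own. Each camera call takes 0.05 s, during which the arm holds its last target. There are 200 camera calls.

### The job

With the wooden pusher held in the gripper (not with the fingers themselves), sweep all four loose discs along the runway of the wooden cam-lift exhibit until they lie wholly on its lift platform, then stand the pusher down again clear of the platform and the discs. Then turn the sprung cam lever up to its highest lift point, where it stands straight up, and finish while still holding it there with the gripper, as it falls back if let go. Leave the pegs and the puzzle knot on the table alone.

Things in the scene. Friction and masses are not known exactly. Their poses are not given: they have to be found in the camera images.
- machine: Fixed wooden cam-lift exhibit near the table's middle, turned a little. Origin: on the table (z 0). Its axes: y along its length from runway to lift to lever, z up; robot on its -x side. Body 186 mm wide (x), y -200 to +211 mm. The platform's follower shoe (x +-38, y 189 to 237 mm, top 124 mm over the table at rest) rides on the cam disc (y 214 to 234 mm) at the +y end.
- runway (a point): Middle of the runway, on the machine's centre line (x 0) at its y -80 mm; axes as the machine's. Flat plywood deck, 80 mm above the table, reaching 120 mm to each side along y: open at the -y end, meeting the lift platform at the +y end without a step up. Fences along both sides: inner faces at x -70 and +70 mm, tops 20 mm above the deck.
- lift_floor (a point): Middle of the lift platform's floor, at the machine's x 0, y 115 mm, 79 mm above the table at rest (1 mm below the runway), 20 mm higher at the top of the lift; axes as the machine's. The floor reaches 75 mm to -y and +y. Side walls: inner faces at x -73 and +73 mm, 28 mm high; end wall on +y, 46 mm high; open to the runway (-y).
- lift (a joint): Height of the lift platform above its rest, m: 0 to about 0.020. Driven by the lever only: highest with the lever at 1.2 rad, lower again beyond.
- lever (a joint): Angle of the cam lever, rad. 0 at rest, leaning 1.2 rad from upright to the machine's -x (robot's side); grows as it is swung up about the machine's y axis; 1.2 is straight up, the highest lift; stop at 1.8. Shaft along y at the machine's x 0, 60 mm above the table. A spring drives it back to 0: about 1 N at the handle at rest, 4 N at the top; the lift's weight adds up to 2 N between.
- lever_grip (a point): Middle of the free part of the lever's handle, a round wooden bar of 18 mm diameter along the machine's y, fixed to the lever (does not spin). 120 mm from the shaft axis; at the machine's y 290 mm (bar from y 250 to 325 mm; lever plate y 238 to 250 mm, 24 mm wide). 103 mm above the table at rest, 180 mm at the top of the lift. Nothing stands under it.
- pusher: The loose wooden pusher, 220 g, standing on the table at the robot's right. Origin: centre of its underside. A block 120 (its x) by 28 (its y) by 30 mm high, with an upright grip fin on top, 60 (x) by 20 (y) mm, from height 30 to 80 mm. Grasp the fin across its 20 mm.
- disc0: One of four alike loose wooden discs, 40 mm diameter, 24 mm high, about 35 g, lying flat on the runway. Origin: centre of its underside.
- disc1: One of four alike loose wooden discs, 40 mm diameter, 24 mm high, about 35 g, lying flat on the runway. Origin: centre of its underside.
- disc2: One of four alike loose wooden discs, 40 mm diameter, 24 mm high, about 35 g, lying flat on the runway. Origin: centre of its underside.
- disc3: One of four alike loose wooden discs, 40 mm diameter, 24 mm high, about 35 g, lying flat on the runway. Origin: centre of its underside.
- peg_a: Bystander: wooden peg, 36 mm diameter, 90 mm high, standing on the table beyond the pusher. Origin under its centre.
- peg_b: Bystander: wooden peg, 36 mm diameter, 70 mm high, standing between the robot and the pusher. Origin under its centre.
- peg_c: Bystander: wooden peg, 36 mm diameter, 110 mm high, standing on the table at the robot's left. Origin under its centre.
- burr: Bystander: wooden puzzle knot, 80 mm across and high, on the table at the left. Origin under its centre.
Not all that is in view belongs to the job. Leave any red or yellow look-alike of the pusher alone.

How it is judged:
By the outcome, as a careful person would: the job done as asked, in the order asked, and still so for the second after the job is handed in, while the arm keeps its last pose, push and grip.
It also fails if it takes over 58 s, if anything falls off the work surface, if the arm or the gripper's body presses on something with over 40 N, if the wrist force passes 120 N, or if a joint passes its speed limit or range.

## Working session

There is one attempt and no reset: what is moved stays moved. The work goes in short steps, Python scripts to look and compute and a tool call to move; the robot and the scene stay as the last step left them, time stands still between calls to the robot, and variables do not carry over. Pictures are saved under pics/ and viewed, about 8 in all and at most 12, crops included, and the job is handed in when it is done.

Besides the shell and the picture viewer there is one more tool, called after "Emit:" in YAML: its name, and indented under it one key for each argument. jog_arm: Moves the arm, as the interface text tells. Its arguments: {"type":"object","properties":{"steps":{"type":"array","items":{"type":"array","items":{"type":"number"}}},"newtons":{"type":"number"}},"required":["steps"]}

```bash
ls; mkdir -p pics; python3 - <<'E'
from workcell import *
import cv2,numpy as np
np.set_printoptions(precision=3,suppress=True)
o=get_obs();print({k:np.round(v,3) for k,v in o.items()})
a=[]
for n in ("scene","side"):
    c=calibration(n);print(n,c["fx"],c["fy"],c["cx"],c["cy"]);print(np.array(c["view"]))
    im=capture(n);cv2.imwrite(f"pics/{n}0.png",im[:,:,::-1])
E
```

```text
pics
{'clock': np.float64(0.0), 'joints': array([-1.305,  0.492,  1.559, -0.   ,  1.092, -0.106]), 'dq': array([-0.   ,  0.   , -0.002,  0.   ,  0.001, -0.002]), 'joint_torque': array([  0.001, -61.264, -25.819,   0.069,   0.048,  -0.   ]), 'position': array([ 0.227, -0.582,  0.214]), 'eef_rot': array([-0.001,  0.983,  0.185, -0.   ]), 'wrist_force': array([0.544, 0.567, 0.487]), 'moment': array([-0.046,  0.003,  0.014]), 'finger_gap': np.float64(0.998)}
scene 458.05138366656155 458.05138366656155 260.4029429747758 187.2900184432827
[[-0.042  0.999 -0.002  0.058]
 [ 0.81   0.033 -0.586 -0.331]
 [-0.585 -0.026 -0.81   1.683]
 [ 0.     0.     0.     1.   ]]
side 350.2604119038062 350.2604119038062 256.4597260380225 190.5596431155318
[[-0.896 -0.444 -0.016  0.411]
 [-0.216  0.468 -0.857  0.217]
 [ 0.388 -0.764 -0.515  0.882]
 [ 0.     0.     0.     1.   ]]
```

View pics/scene0.png

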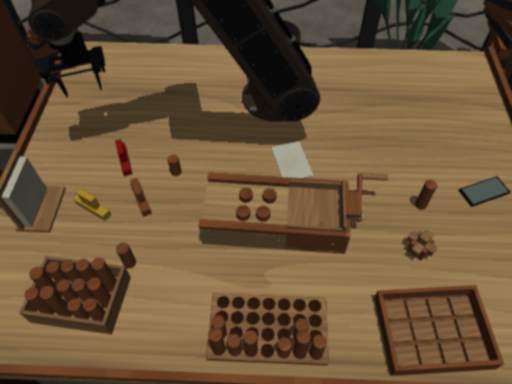

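View pics/side0.png

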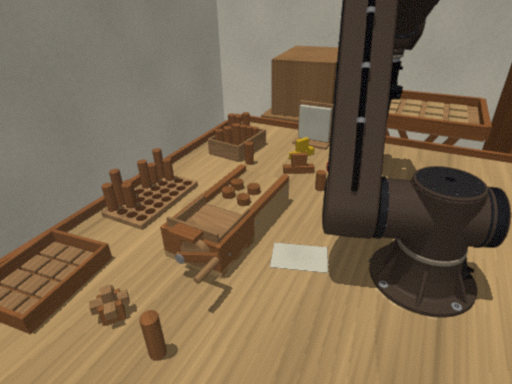

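The scene view shows the machine at about (275,212), its lever at (372,183), and four discs on the runway near (255,203). Candidates for the pusher are the red block (123,157), the yellow block (92,204) and the plain wooden block (140,197). By the description it is the wooden one. Next is a close crop to check that.

```bash
python3 - <<'E'
import cv2,numpy as np
s=cv2.imread("pics/scene0.png")
a=cv2.resize(s[160:260,195:395],None,fx=4,fy=4,interpolation=cv2.INTER_CUBIC)
b=cv2.resize(s[170:225,110:190],None,fx=3.6,fy=3.6,interpolation=cv2.INTER_CUBIC)
o=np.zeros((600,800,3),np.uint8);o[:400]=a;o[400:400+b.shape[0],:b.shape[1]]=b
d=cv2.imread("pics/side0.png")[160:290,150:300]
d=cv2.resize(d,None,fx=1.5,fy=1.5);o[400:595,300:525]=d
cv2.imwrite("pics/crop1.png",o)
E
```

```text
(no output)
```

View pics/crop1.png

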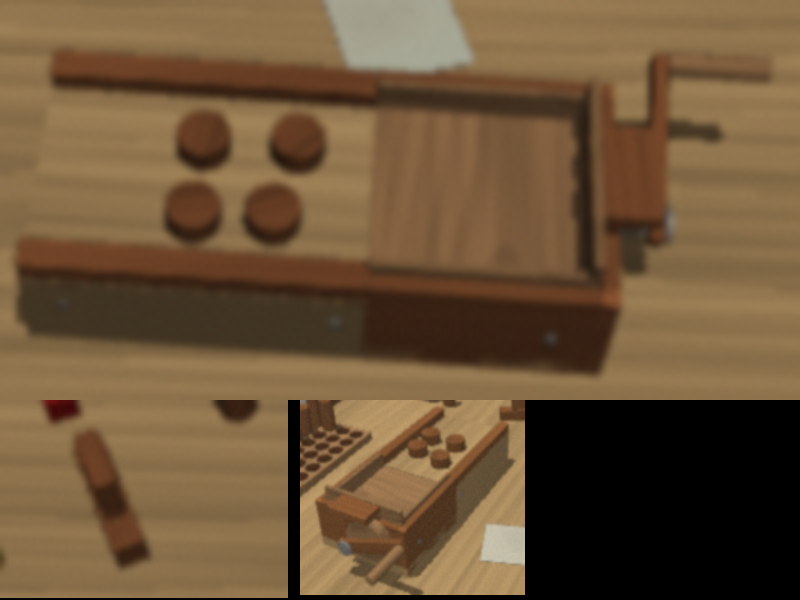

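The crop confirms the brown block with a fin, lower left, as the pusher. The machine's fences, platform, four discs and the lever handle (crop 770,68) are all clear. Now I cast rays for the positions.

```bash
cat > h.py <<'E'
from workcell import *
import cv2,numpy as np
from scipy.spatial.transform import Rotation as R
np.set_printoptions(precision=4,suppress=True)
def ray(c,uv,z):
    V=np.array(c["view"]);o=-V[:3,:3].T@V[:3,3]
    d=V[:3,:3].T@np.array([(uv[0]-c["cx"])/c["fx"],(uv[1]-c["cy"])/c["fy"],1])
    return o+d*(z-o[2])/d[2]
def proj(c,p):
    V=np.array(c["view"]);q=V[:3,:3]@np.array(p)+V[:3,3]
    return np.array([c["fx"]*q[0]/q[2]+c["cx"],c["fy"]*q[1]/q[2]+c["cy"]])
def pose():
    o=get_obs();q=o["eef_rot"];return np.array(o["position"]),R.from_quat([q[1],q[2],q[3],q[0]]).as_matrix(),o
def show():
    p,M,o=pose();print("t",o["clock"],"p",p,"F",o["wrist_force"],"gap",o["finger_gap"]);print(M);print(o["joints"])
def totool(target):  # world target TCP -> tool shift
    p,M,o=pose();return M.T@(np.array(target)-p)
E
python3 - <<'E'
from h import *
c=calibration("scene")
f=lambda u,v,z:ray(c,(195+(u-1.5)/4,160+(v-1.5)/4),z)
for n,u,v,z in [("x70 y-200",20,238,.1),("x70 y40",370,262,.1),("x-93 y-200",52,50,.1),("x-93 y40",378,78,.1),("x-70,y-200",55,68,.1),("x-70,y40",375,92,.1),
 ("deck y-200 x70?",28,236,.08),("bar end y325 x-112",770,62,.103),("bar root",668,58,.103),
 ("d",203,135,.104),("d",299,137,.104),("d",193,207,.104),("d",273,210,.104)]:print(n,f(u,v,z))
g=lambda u,v,z:ray(c,(110+u/3.6,170+v/3.6),z)
for n,u,v,z in [("near bot",125,567,0),("near bot2",150,552,0),("near top",112,540,.03),("near top2",142,520,.03),("fin top",92,436,.08),("fin top near",108,490,.08)]:print(n,g(u,v,z))
E
```

```text
x70 y-200 [ 0.5972 -0.1997  0.1   ]
x70 y40 [0.6066 0.0405 0.1   ]
x-93 y-200 [ 0.4337 -0.1955  0.1   ]
x-93 y40 [0.4499 0.0452 0.1   ]
x-70,y-200 [ 0.4503 -0.1915  0.1   ]
x-70,y40 [0.4627 0.043  0.1   ]
deck y-200 x70? [ 0.583  -0.1979  0.08  ]
bar end y325 x-112 [0.4259 0.3317 0.103 ]
bar root [0.4252 0.2574 0.103 ]
d [ 0.5086 -0.0791  0.104 ]
d [ 0.5076 -0.0108  0.104 ]
d [ 0.5697 -0.0823  0.104 ]
d [ 0.5699 -0.0269  0.104 ]
near bot [ 0.8689 -0.3204  0.    ]
near bot2 [ 0.8573 -0.3045  0.    ]
near top [ 0.8601 -0.3251  0.03  ]
near top2 [ 0.8448 -0.3066  0.03  ]
fin top [ 0.8041 -0.3395  0.08  ]
fin top near [ 0.8427 -0.3206  0.08  ]
```

```bash
python3 - <<'E'
from h import *
c=calibration("scene")
g=lambda u,v,z:ray(c,(110+(u-1.5)/3.6,170+(v-401.5)/3.6),z)
for n,u,v,z in [("near bot",125,567,0),("near bot2",150,552,0),("near top",112,540,.03),("near top2",142,520,.03),("fin top",92,436,.08),("fin top near",108,490,.08)]:print(n,g(u,v,z))
show()
w=calibration("wrist");V=w["view"];print(w["fx"],w["cx"],w["cy"]);print(V,-V[:3,:3].T@V[:3,3])
print(totool([.47,-.34,.25]))
E
```

```text
near bot [ 0.5313 -0.3863  0.    ]
near bot2 [ 0.5156 -0.368   0.    ]
near top [ 0.5241 -0.3922  0.03  ]
near top2 [ 0.5034 -0.3711  0.03  ]
fin top [ 0.455  -0.4116  0.08  ]
fin top near [ 0.5085 -0.3877  0.08  ]
t 0.1 p [ 0.227  -0.5821  0.2141] F [-0.666  -0.2309 -0.7872] gap 0.9971439579617808
[[ 0.9317  0.3632 -0.0002]
 [ 0.3632 -0.9317  0.0009]
 [ 0.0001 -0.001  -1.    ]]
[-1.3046  0.4915  1.5594  0.      1.0917 -0.1055]
312.59093804071796 259.0897458964791 194.5348901805073
[[ 0.364  -0.9314 -0.0012 -0.6245]
 [-0.8928 -0.3492  0.2846 -0.0334]
 [-0.2655 -0.1025 -0.9586  0.3921]
 [ 0.      0.      0.      1.    ]] [ 0.3016 -0.5531  0.3847]
[ 0.3143 -0.1373 -0.0357]
```

Emit:
jog_arm:
  steps:
    - [0.04,-0.011,-0.005,0,-1]
    - [0.04,-0.011,-0.005,0,-1]
    - [0.04,-0.011,-0.005,0,-1]
    - [0.04,-0.011,-0.005,0,-1]
    - [0.04,-0.011,-0.005,0,-1]

```text
clock: 0.52
position: [0.3908, -0.4596, 0.2362]
eef_rot: [-0.003, 0.984, 0.179, -0.001]
wrist_force: [0.0, -0.4, 0.7]
finger_gap: 0.999
```

Emit:
jog_arm:
  steps:
    - [0.03,-0.011,-0.005,0,-1]
    - [0.0,0,0,0,-1]

```text
clock: 0.68
position: [0.4207, -0.4335, 0.2418]
eef_rot: [-0.003, 0.983, 0.181, -0.001]
wrist_force: [-0.2, 0.1, -0.1]
finger_gap: 1.001
```

```bash
python3 - <<'E'
from h import *
show();c=calibration("wrist");np.save("w1.npy",c)
im=capture("wrist");cv2.imwrite("pics/w1.png",im[:,:,::-1])
E
```

```text
t 0.6833 p [ 0.4207 -0.4335  0.2418] F [-0.1858  0.0598 -0.1329] gap 1.0008307554233056
[[ 0.9343  0.3565 -0.0025]
 [ 0.3565 -0.9343  0.0058]
 [-0.0003 -0.0063 -1.    ]]
[-0.9104  0.4379  1.574   0.0017  1.1358  0.2951]
```

View pics/w1.png

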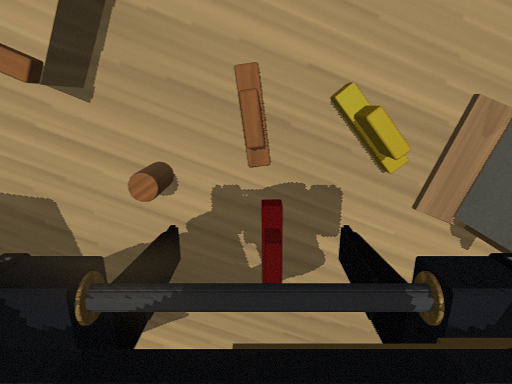

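The wrist view shows the pusher at (252,115), its fin top from (239,89) to (266,148). The red one lies under the gripper at (272,240), the yellow at (370,125) and peg_b at (150,182).

```bash
python3 - <<'E'
from h import *
c=np.load("w1.npy",allow_pickle=True).item()
F=[ray(c,p,.08) for p in [(239,89),(258,89),(266,147),(246,149)]]
B=[ray(c,p,.03) for p in [(235,65),(258,63),(270,164),(249,166)]]
for Q in (F,B):
    Q=np.array(Q);print(Q,Q.mean(0),"L",np.linalg.norm((Q[0]+Q[1]-Q[2]-Q[3])/2),"W",np.linalg.norm((Q[0]-Q[1]+Q[3]-Q[2])/2))
    d=(Q[0]+Q[1]-Q[2]-Q[3])/2;print("ang",np.degrees(np.arctan2(d[1],d[0])))
p,M,o=pose();print("tool x ang",np.degrees(np.arctan2(M[1,0],M[0,0])))
m=np.array(B).mean(0)*.5+np.array(F).mean(0)*.5
print(m,totool([m[0],m[1],.25]), "red", [ray(c,p,.03) for p in [(272,200),(272,283)]],"pegb",ray(c,(143,190),.07))
E
```

```text
[[ 0.4992 -0.3806  0.08  ]
 [ 0.506  -0.3985  0.08  ]
 [ 0.4545 -0.4273  0.08  ]
 [ 0.4449 -0.4082  0.08  ]] [ 0.4762 -0.4037  0.08  ] L 0.05988360904180989 W 0.020236268119492216
ang 28.00926413046788
[[ 0.5224 -0.3638  0.03  ]
 [ 0.5337 -0.3875  0.03  ]
 [ 0.4305 -0.4427  0.03  ]
 [ 0.4188 -0.4193  0.03  ]] [ 0.4764 -0.4033  0.03  ] L 0.11729474738048774 W 0.026209473327485515
ang 28.175811806172266
tool x ang 20.883398837341723
[ 0.4763 -0.4035  0.055 ] [ 0.0645 -0.0089 -0.0087] red [array([ 0.3879, -0.4623,  0.03  ]), array([ 0.2751, -0.5069,  0.03  ])] pegb [ 0.3575 -0.3147  0.07  ]
```

Emit:
jog_arm:
  steps:
    - [0.032,-0.004,0.02,-3.6,-1]
    - [0.032,-0.002,0.03,-3.6,-1]
    - [0,0,0.03,0,-1]
    - [0,0,0,0,-1]

```text
clock: 1.07
position: [0.4763, -0.4056, 0.1596]
eef_rot: [-0.001, 0.97, 0.245, -0.001]
wrist_force: [-1.0, -0.2, -1.1]
finger_gap: 1.001
```

```bash
python3 - <<'E'
from h import *
p,M,o=pose();print(p,"tool x ang",np.degrees(np.arctan2(M[1,0],M[0,0])),M[:,2])
print(totool([.4763,-.4035,.038]))
E
```

```text
[ 0.4763 -0.4056  0.1596] tool x ang 28.34074294498803 [-0.0019  0.0022 -1.    ]
[ 0.0011 -0.0015  0.1216]
```

Emit:
jog_arm:
  steps:
    - [0.001,-0.002,0.04,0,-1]
    - [0,0,0.04,0,-1]
    - [0,0,0.03,0,-1]
    - [0,0,0.011,0,-1]
    - [0,0,0,0,-1]

```text
clock: 1.48
position: [0.4739, -0.4092, 0.0427]
eef_rot: [0.0, 0.97, 0.242, -0.0]
wrist_force: [0.9, -0.1, 1.1]
finger_gap: 1.001
```

Emit:
jog_arm:
  steps:
    - [0,0,0,0,1]
    - [0,0,0,0,1]
    - [0,0,0,0,1]
    - [0,0,0,0,1]
    - [0,0,0,0,1]
  newtons: 40

```text
clock: 1.9
position: [0.4747, -0.4134, 0.0504]
eef_rot: [0.004, 0.971, 0.241, 0.002]
wrist_force: [-0.3, 0.5, 0.2]
finger_gap: 0.706
```

Emit:
jog_arm:
  steps:
    - [0,0,0,0,1]
    - [0,0,0,0,1]
    - [0,0,0,0,1]

```text
clock: 2.15
position: [0.4753, -0.4139, 0.0526]
eef_rot: [0.005, 0.971, 0.241, 0.003]
wrist_force: [0.5, 0.2, 1.4]
finger_gap: 0.497
```

Emit:
jog_arm:
  steps:
    - [0.003,-0.005,0.008,0,0.0]
    - [0.003,-0.004,0.007,0,0.0]
    - [0,0,0,0,0.0]

```text
clock: 2.4
position: [0.4767, -0.4022, 0.0364]
eef_rot: [0.006, 0.971, 0.241, 0.003]
wrist_force: [0.1, 0.2, -0.2]
finger_gap: 0.497
```

```bash
python3 - <<'E'
from h import *
show();print(totool([.4763,-.4035,.038]))
E
```

```text
t 2.4 p [ 0.4767 -0.4022  0.0364] F [ 0.055   0.1532 -0.2137] gap 0.4968606920400346
[[ 0.884   0.4674  0.0082]
 [ 0.4675 -0.8839 -0.0098]
 [ 0.0026  0.0125 -0.9999]]
[-0.8064  0.6999  1.7211 -0.0014  0.7079  0.279 ]
[-0.0009  0.001  -0.0016]
```

Emit:
jog_arm:
  steps:
    - [0,0,0,0,1]
    - [0,0,0,0,1]
    - [0,0,0,0,1]
    - [0,0,0,0,1]
    - [0,0,0,0,1]
  newtons: 40

```text
clock: 2.82
position: [0.4767, -0.4013, 0.0351]
eef_rot: [0.005, 0.97, 0.241, 0.002]
wrist_force: [-1.3, 3.9, -1.3]
finger_gap: 0.205
```

Emit:
jog_arm:
  steps:
    - [0,0,0,0,1]
    - [0,0,0,0,1]
    - [0,0,0,0,1]
    - [0,0,0,0,1]

```text
clock: 3.15
position: [0.4766, -0.4014, 0.0351]
eef_rot: [0.005, 0.97, 0.241, 0.002]
wrist_force: [0.9, -0.0, -1.5]
finger_gap: 0.212
```

Emit:
jog_arm:
  steps:
    - [0,0,-0.02,0,1]
    - [0,0,-0.04,0,1]
    - [0,0,-0.04,0,1]
    - [0,0,-0.04,0,1]
    - [0,0,-0.04,0,1]

```text
clock: 3.57
position: [0.4723, -0.3974, 0.2115]
eef_rot: [-0.004, 0.971, 0.241, -0.003]
wrist_force: [1.2, -1.1, -2.5]
finger_gap: 0.207
```

Emit:
jog_arm:
  steps:
    - [0.02,-0.03,0,6.2,1]
    - [0.02,-0.03,0,6.2,1]
    - [0.02,-0.035,0,6.2,1]
    - [0.015,-0.04,0,6.2,1]
    - [0.01,-0.04,0,6.2,1]

```text
clock: 3.98
position: [0.5114, -0.2103, 0.2218]
eef_rot: [0.004, 0.999, -0.04, 0.003]
wrist_force: [0.8, -0.7, -1.9]
finger_gap: 0.209
```

```bash
python3 - <<'E'
from h import *
show();print(totool([.52,-.15,.26]))
E
```

```text
t 3.9833 p [ 0.5114 -0.2103  0.2218] F [ 0.7557 -0.6717 -1.8952] gap 0.20877030903853677
[[ 0.9968 -0.0794  0.006 ]
 [-0.0794 -0.9968 -0.0073]
 [ 0.0066  0.0068 -1.    ]]
[-0.5079  0.3779  1.7333 -0.004   1.0216  1.1445]
[ 0.004  -0.0605 -0.0386]
```

Emit:
jog_arm:
  steps:
    - [0.002,-0.03,-0.02,-1.5,1]
    - [0.002,-0.03,-0.018,0,1]
    - [0,0,0,0,1]

```text
clock: 4.23
position: [0.519, -0.1413, 0.2601]
eef_rot: [0.002, 1.0, -0.029, 0.002]
wrist_force: [-0.1, -0.4, -2.3]
finger_gap: 0.208
```

```bash
python3 - <<'E'
from h import *
show();c=calibration("wrist");np.save("w2.npy",c)
im=capture("wrist");cv2.imwrite("pics/w2.png",cv2.resize(im[:,:,::-1],(800,600),interpolation=cv2.INTER_CUBIC))
E
```

```text
t 4.2333 p [ 0.519  -0.1413  0.2601] F [-0.1396 -0.3737 -2.321 ] gap 0.2075901674134605
[[ 0.9983 -0.0576  0.0036]
 [-0.0576 -0.9983 -0.0046]
 [ 0.0038  0.0043 -1.    ]]
[-0.3871  0.3189  1.7143 -0.0032  1.1034  1.2428]
```

View pics/w2.png

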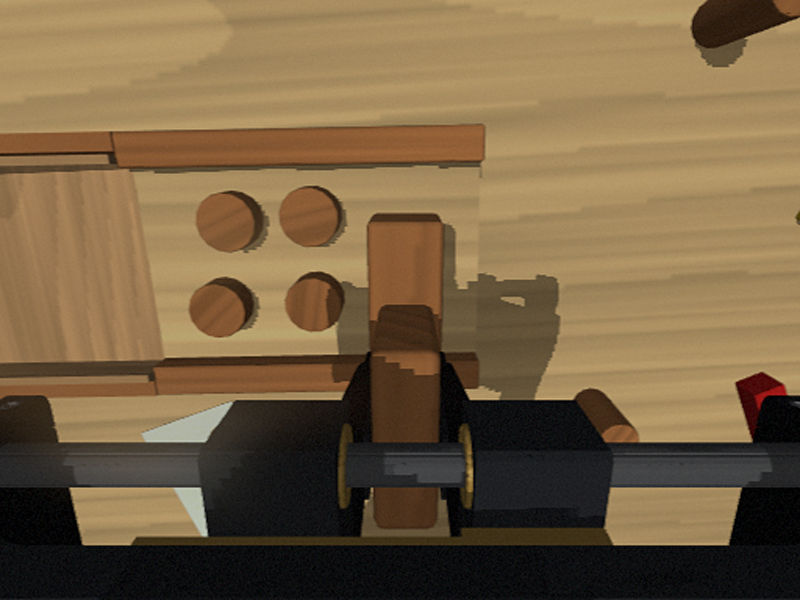

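The wrist view shows the +x fence's inner top edge from (115,167) to (484,161), the robot-side fence's inner edge from (157,359) to (478,353), and the four discs ahead of the pusher.

```bash
python3 - <<'E'
from h import *
c=np.load("w2.npy",allow_pickle=True).item()
f=lambda u,v,z:ray(c,(u*.64,v*.64),z)
pts=[("x70 y40",115,167,.1,70,40),("x70 y-200",484,161,.1,70,-200),("x93 y40",113,131,.1,93,40),("x93 y-200",484,124,.1,93,-200),("x-70 y40",157,359,.1,-70,40),("x-70 y-200",478,353,.1,-70,-200)]
P=[];L=[]
for n,u,v,z,a,b in pts:
    q=f(u,v,z);print(n,q);P.append(q[:2]);L.append([a/1e3,b/1e3])
P=np.array(P);L=np.array(L)
Lc=L-L.mean(0);Pc=P-P.mean(0)
U,S,Vt=np.linalg.svd(Lc.T@Pc);Rm=(U@Vt).T
t=P.mean(0)-Rm@L.mean(0)
print("yaw",np.degrees(np.arctan2(Rm[1,0],Rm[0,0])),"det",np.linalg.det(Rm),"origin",t,"resid mm",1e3*(P-(L@Rm.T+t)))
np.savez("mach.npz",R=Rm,t=t)
for u,v in [(228,222),(310,216),(221,307),(316,302)]:
    q=f(u,v,.104)[:2];print("disc",q,Rm.T@(q-t))
# pusher check: base block top & fin
p,M,o=pose();print("tcp machine",Rm.T@(p[:2]-t),"tool x ang",np.degrees(np.arctan2(M[1,0],M[0,0])))
zt=p[2]-.0351+.03
for u,v in [(369,222),(441,222)]:q=f(u,v,zt)[:2];print("pusher corner",q,Rm.T@(q-t), M[:2,:2].T@(q-p[:2]))
# scene check
s=calibration("scene")
for x,y,z in [(.07,-.2,.1),(.07,.04,.1),(-.093,-.2,.1),(-.112,.325,.103)]:print(proj(s,[*(Rm@[x,y]+t),z]))
E
```

```text
x70 y40 [0.6052 0.042  0.1   ]
x70 y-200 [ 0.5952 -0.1981  0.1   ]
x93 y40 [0.6271 0.0383 0.1   ]
x93 y-200 [ 0.6179 -0.1984  0.1   ]
x-70 y40 [0.4702 0.0415 0.1   ]
x-70 y-200 [ 0.4612 -0.1922  0.1   ]
yaw -2.0755224944480823 det 0.9999999999999992 origin [0.5347 0.0033] resid mm [[-0.9562  1.2662]
 [-2.1974  1.0456]
 [-1.9845 -1.5657]
 [-2.5112  1.6202]
 [ 3.9845 -4.2361]
 [ 3.6647  1.8699]]
disc [ 0.5661 -0.0272] [ 0.0324 -0.0293]
disc [ 0.5669 -0.0819] [ 0.0352 -0.084 ]
disc [ 0.5079 -0.013 ] [-0.0263 -0.0172]
disc [ 0.5076 -0.0795] [-0.0241 -0.0837]
tcp machine [-0.0107 -0.1467] tool x ang -3.267653994457864
pusher corner [ 0.5779 -0.1319] [ 0.0481 -0.1336] [ 0.0585 -0.0143]
pusher corner [ 0.5764 -0.1578] [ 0.0475 -0.1595] [0.0585 0.0116]
[199.7995 219.2129]
[287.1908 224.9726]
[208.3712 172.3715]
[387.6229 177.4787]
```

Emit:
jog_arm:
  steps:
    - [0.0107,0,0.02,-1.1,1]
    - [0,0,0.03,0,1]
    - [0,0,0.03,0,1]
    - [0,0,0.02,0,1]
    - [0,0,0,0,1]

```text
clock: 4.7
position: [0.5299, -0.1468, 0.1556]
eef_rot: [0.004, 1.0, -0.018, 0.003]
wrist_force: [-0.9, -0.0, -1.7]
finger_gap: 0.208
```

```bash
cat >> h.py <<'E'
def m():
    k=np.load("mach.npz");p,M,o=pose()
    print("t %.2f"%o["clock"],"machine xy",k["R"].T@(p[:2]-k["t"]),"z",p[2],"ang",np.degrees(np.arctan2(M[1,0],M[0,0])),"zt",M[:,2],"F",o["wrist_force"],"gap",o["finger_gap"])
def tm(x,y,z):
    k=np.load("mach.npz");return totool([*(k["R"]@[x,y]+k["t"]),z])
E
python3 -c "
from h import *
m();print(tm(0,-.147,.118))"
```

```text
t 4.70 machine xy [ 0.0006 -0.1501] z 0.15558810318855082 ang -2.0467239905634163 zt [ 0.0061 -0.0078 -1.    ] F [-0.9203 -0.0372 -1.6802] gap 0.20791678985981787
[-0.0009 -0.0034  0.0376]
```

Emit:
jog_arm:
  steps:
    - [0,0,0.02,0,1]
    - [0,0,0.014,0,1]
    - [0,0,0.003,0,1]
    - [0,0,0,0,1]

```text
clock: 5.03
position: [0.5297, -0.1504, 0.1179]
eef_rot: [0.004, 1.0, -0.019, 0.002]
wrist_force: [-0.7, 0.1, -2.5]
finger_gap: 0.209
```

```bash
python3 -c "
from h import *
m();print(tm(0,-.147,.118))"
```

```text
t 5.03 machine xy [ 0.0006 -0.1537] z 0.11785212795297934 ang -2.206899888298554 zt [ 0.0042 -0.0076 -1.    ] F [-0.7465  0.1109 -2.5389] gap 0.20924050321194035
[-0.0006 -0.0067 -0.0002]
```

Emit:
jog_arm:
  steps:
    - [0,-0.008,0,0,1]
    - [0,-0.01,0,0,1]
    - [0,-0.01,0,0,1]
    - [0,-0.01,0,0,1]
    - [0,-0.01,0,0,1]

```text
clock: 5.45
position: [0.533, -0.1007, 0.1215]
eef_rot: [0.005, 1.0, -0.021, 0.005]
wrist_force: [0.8, -0.5, -1.8]
finger_gap: 0.207
```

```bash
python3 -c "
from h import *
m();print(tm(0,.055,.118))"
```

```text
t 5.45 machine xy [ 0.0021 -0.104 ] z 0.12151878051400357 ang -2.3753054110534078 zt [ 0.0093 -0.0096 -0.9999] F [ 0.7762 -0.5411 -1.7617] gap 0.20716623354848374
[-0.0029 -0.159   0.002 ]
```

Emit:
jog_arm:
  steps:
    - [-0.001,-0.01,0.002,0,1]
    - [-0.001,-0.01,0.001,0,1]
    - [-0.001,-0.01,0.001,0,1]
    - [0,-0.01,0.001,0,1]
    - [0,-0.01,0.001,0,1]

```text
clock: 5.87
position: [0.5324, -0.0441, 0.1159]
eef_rot: [0.005, 1.0, -0.019, 0.006]
wrist_force: [0.2, -2.2, -1.3]
finger_gap: 0.205
```

```bash
python3 -c "
from h import *
m();print(tm(0,.055,.118))"
```

```text
t 5.87 machine xy [-0.0006 -0.0475] z 0.1159294130675655 ang -2.227827563141877 zt [ 0.012  -0.0108 -0.9999] F [ 0.2308 -2.1965 -1.3186] gap 0.20499642531059098
[ 0.0003 -0.1024 -0.0031]
```

Emit:
jog_arm:
  steps:
    - [0,-0.01,-0.002,0,1]
    - [0,-0.01,-0.001,0,1]
    - [0,-0.01,0,0,1]
    - [0,-0.01,0,0,1]
    - [0,-0.01,0,0,1]

```text
clock: 6.28
position: [0.534, 0.0118, 0.118]
eef_rot: [0.005, 1.0, -0.019, 0.005]
wrist_force: [0.8, -0.4, -2.7]
finger_gap: 0.208
```

```bash
python3 -c "
from h import *
m();print(tm(0,.055,.118))"
```

```text
t 6.28 machine xy [-0.001   0.0085] z 0.1180445583070865 ang -2.2198807763973627 zt [ 0.0105 -0.0103 -0.9999] F [ 0.8174 -0.4495 -2.7222] gap 0.2075176849073623
[ 0.0009 -0.0465 -0.0004]
```

Emit:
jog_arm:
  steps:
    - [0,-0.01,0,0,1]
    - [0,-0.01,0,0,1]
    - [0,-0.01,0,0,1]
    - [0,-0.01,0,0,1]
    - [0,-0.005,0,0,1]

```text
clock: 6.7
position: [0.5358, 0.0626, 0.1175]
eef_rot: [0.005, 1.0, -0.019, 0.005]
wrist_force: [-0.6, -1.6, -1.3]
finger_gap: 0.207
```

```bash
python3 - <<'E'
from h import *
m();print(tm(0,.055,.118))
im=capture("scene");cv2.imwrite("pics/s2.png",cv2.resize(im[155:255,195:395,::-1],(800,400),interpolation=cv2.INTER_CUBIC))
E
```

```text
t 6.70 machine xy [-0.001   0.0593] z 0.11748557355622627 ang -2.1868867397682275 zt [ 0.0104 -0.0102 -0.9999] F [-0.5881 -1.6326 -1.3399] gap 0.20706112444077554
[ 0.0011  0.0043 -0.0005]
```

View pics/s2.png

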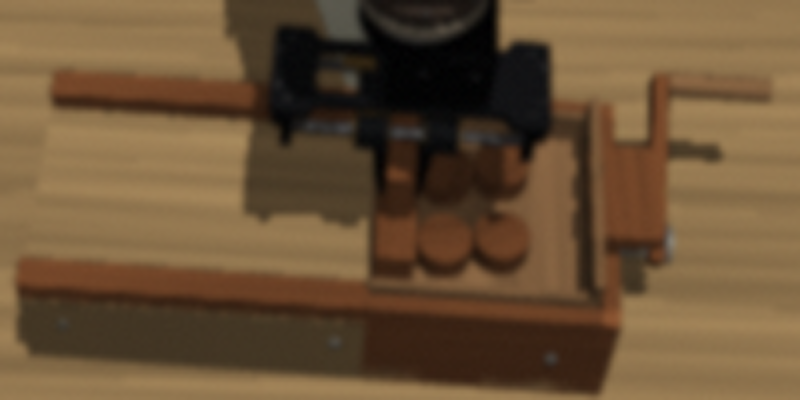

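The picture shows all four discs ahead of the pusher, inside the platform walls. Now I back off, lift, and return the pusher to its original place.

Emit:
jog_arm:
  steps:
    - [0,0.015,0,0,1]
    - [0,0.03,-0.005,0,1]
    - [0,0.03,-0.03,0,1]
    - [0,0.02,-0.04,0,1]
    - [0,0.02,-0.035,0,1]

```text
clock: 7.17
position: [0.5276, -0.0497, 0.2246]
eef_rot: [0.004, 1.0, -0.015, -0.002]
wrist_force: [1.3, 0.1, -2.5]
finger_gap: 0.21
```

Emit:
jog_arm:
  steps:
    - [0,0.04,-0.005,-6,1]
    - [0,0.04,0,-6,1]
    - [0,0.04,0,-6,1]
    - [0,0.04,0,-6,1]
    - [0,0.04,0,-6,1]

```text
clock: 7.58
position: [0.5639, -0.2509, 0.2427]
eef_rot: [0.007, 0.967, 0.254, 0.003]
wrist_force: [1.2, 1.0, -2.0]
finger_gap: 0.211
```

```bash
python3 -c "
from h import *
m();print(pose()[0],totool([.4763,-.4035,.04]))"
```

```text
t 7.58 machine xy [ 0.0383 -0.253 ] z 0.24272144593653305 ang 29.41914977258501 zt [ 0.0099 -0.011  -0.9999] F [ 1.2485  0.9642 -2.0266] gap 0.2113202337590794
[ 0.5639 -0.2509  0.2427] [-0.1519  0.0869  0.2035]
```

Emit:
jog_arm:
  steps:
    - [-0.036,0.02,0,0.5,1]
    - [-0.036,0.02,0.02,0,1]
    - [-0.036,0.02,0.02,0,1]
    - [-0.034,0.02,0.02,0,1]
    - [0,0,0.02,0,1]

```text
clock: 8.0
position: [0.4869, -0.3923, 0.17]
eef_rot: [0.011, 0.968, 0.252, 0.006]
wrist_force: [-0.4, 0.4, -2.3]
finger_gap: 0.21
```

```bash
python3 -c "
from h import *
m();print(pose()[0],totool([.4763,-.4035,.04]))"
```

```text
t 8.00 machine xy [-0.0335 -0.3971] z 0.17002658541346657 ang 29.161352699915067 zt [ 0.018  -0.0181 -0.9997] F [-0.3924  0.3946 -2.2981] gap 0.2097032341257182
[ 0.4869 -0.3923  0.17  ] [-0.0156  0.0014  0.13  ]
```

Emit:
jog_arm:
  steps:
    - [-0.008,0.001,0.03,0,1]
    - [-0.006,0,0.04,0,1]
    - [0,0,0.03,0,1]
    - [0,0,0.018,0,1]
    - [0,0,0,0,1]

```text
clock: 8.42
position: [0.4728, -0.4057, 0.0438]
eef_rot: [0.01, 0.969, 0.248, 0.006]
wrist_force: [-0.4, 0.5, -2.3]
finger_gap: 0.205
```

```bash
python3 -c "
from h import *
m();print(pose()[0],totool([.4763,-.4035,.036]))"
```

```text
t 8.42 machine xy [-0.0471 -0.4109] z 0.043759022295510805 ang 28.71938764609389 zt [ 0.016  -0.0159 -0.9997] F [-0.387   0.4807 -2.2772] gap 0.20542705957653043
[ 0.4728 -0.4057  0.0438] [ 0.004  -0.0004  0.0078]
```

Emit:
jog_arm:
  steps:
    - [0,0,0.004,0,1]
    - [0,0,0.003,0,1]
    - [0,0,0.002,0,1]
    - [0,0,0,0,1]

```text
clock: 8.75
position: [0.4738, -0.4065, 0.0364]
eef_rot: [0.011, 0.969, 0.248, 0.006]
wrist_force: [-0.8, 0.2, -1.9]
finger_gap: 0.207
```

```bash
python3 -c "
from h import *
m()"
```

```text
t 8.75 machine xy [-0.046  -0.4117] z 0.036408720569736805 ang 28.715914463934652 zt [ 0.0174 -0.0172 -0.9997] F [-0.8304  0.216  -1.8949] gap 0.2069018327436001
```

Emit:
jog_arm:
  steps:
    - [0,0,0.001,0,1]
    - [0,0,0,0,-0.2]
    - [0,0,0,0,-0.2]
    - [0,0,0,0,-0.2]
    - [0,0,0,0,-0.2]

```text
clock: 9.17
position: [0.4758, -0.4078, 0.0398]
eef_rot: [0.014, 0.969, 0.248, 0.008]
wrist_force: [0.7, 0.3, 0.6]
finger_gap: 0.434
```

Emit:
jog_arm:
  steps:
    - [0,0,0,0,-0.2]
    - [0,0,-0.02,0,-0.2]
    - [0,0,-0.03,0,-0.2]
    - [0,0,-0.04,0,-0.2]
    - [0,0,-0.04,0,-0.2]

```text
clock: 9.58
position: [0.4704, -0.4025, 0.166]
eef_rot: [0.007, 0.969, 0.248, 0.005]
wrist_force: [0.2, -0.9, 0.5]
finger_gap: 0.6
```

```bash
python3 -c "
from h import *
show()
print(tm(-.1119,.29,.25))"
```

```text
t 9.5833 p [ 0.4704 -0.4025  0.166 ] F [ 0.2148 -0.9455  0.4906] gap 0.6004647057630486
[[ 0.8767  0.4809  0.0125]
 [ 0.481  -0.8766 -0.0119]
 [ 0.0052  0.0164 -0.9999]]
[-0.8147  0.5264  1.64    0.0011  0.958   0.2537]
[ 0.3045 -0.6297 -0.0928]
```

Emit:
jog_arm:
  steps:
    - [0.015,-0.028,-0.02,-6,-0.2]
    - [0.018,-0.027,-0.02,-6,-0.6]
    - [0.021,-0.025,-0.02,-6,-1]
    - [0.024,-0.023,-0.02,-6,-1]
    - [0.026,-0.02,-0.02,-6,-1]

```text
clock: 10.0
position: [0.4661, -0.2384, 0.2725]
eef_rot: [0.013, 0.868, 0.496, 0.004]
wrist_force: [0.4, -0.2, 0.9]
finger_gap: 0.824
```

Emit:
jog_arm:
  steps:
    - [0.034,-0.02,0,-6,-1]
    - [0.036,-0.016,0,-6,-1]
    - [0.037,-0.012,0,-6,-1]
    - [0.038,-0.009,0,-6,-1]
    - [0.04,-0.006,0,-5,-1]

```text
clock: 10.42
position: [0.4626, -0.0349, 0.2745]
eef_rot: [0.019, 0.708, 0.706, 0.002]
wrist_force: [0.9, 0.5, -0.2]
finger_gap: 0.998
```

```bash
python3 -c "
from h import *
show()
print(tm(-.1119,.29,.22))"
```

```text
t 10.4167 p [ 0.4626 -0.0349  0.2745] F [ 0.9162  0.4555 -0.1927] gap 0.9983080573016221
[[ 0.0039  0.9995  0.0301]
 [ 0.9997 -0.0032 -0.0241]
 [-0.024   0.0302 -0.9993]]
[-0.2075  0.1811  1.8691 -0.02    1.0571 -0.1944]
[ 0.3331 -0.0319  0.0455]
```

Emit:
jog_arm:
  steps:
    - [0.04,-0.003,0.003,1,-1]
    - [0.04,-0.004,0.003,0,-1]
    - [0.04,-0.004,0.003,0,-1]
    - [0.04,-0.004,0.003,0,-1]
    - [0.04,-0.004,0.003,0,-1]

```text
clock: 10.83
position: [0.4441, 0.1721, 0.2559]
eef_rot: [0.021, 0.712, 0.701, 0.004]
wrist_force: [1.1, -0.8, 0.2]
finger_gap: 1.003
```

Emit:
jog_arm:
  steps:
    - [0.04,-0.004,0.003,0,-1]
    - [0.04,-0.004,0.003,0,-1]
    - [0.03,-0.004,0.005,0,-1]
    - [0.0,0,0,0,-1]

```text
clock: 11.17
position: [0.4311, 0.2917, 0.2416]
eef_rot: [0.021, 0.711, 0.703, 0.005]
wrist_force: [0.1, 0.2, -0.0]
finger_gap: 1.001
```

```bash
python3 - <<'E'
from h import *
show();m()
print(tm(-.1119,.29,.084))
im=capture("side");cv2.imwrite("pics/s3.png",im[:,:,::-1])
im=capture("scene");cv2.imwrite("pics/s3b.png",im[:,:,::-1])
E
```

```text
t 11.1667 p [0.4311 0.2917 0.2416] F [ 0.0704  0.2065 -0.029 ] gap 1.0006041782994304
[[ 0.0116  0.9992  0.0372]
 [ 0.9997 -0.0107 -0.0223]
 [-0.0218  0.0375 -0.9991]]
[ 0.4874  0.3066  1.7881 -0.0434  1.0248  0.5207]
t 11.17 machine xy [-0.114   0.2845] z 0.24158106886474676 ang 89.33687287674124 zt [ 0.0372 -0.0223 -0.9991] F [ 0.0704  0.2065 -0.029 ] gap 1.0006041782994304
[ 0.0089 -0.0037  0.1574]
```

View pics/s3.png

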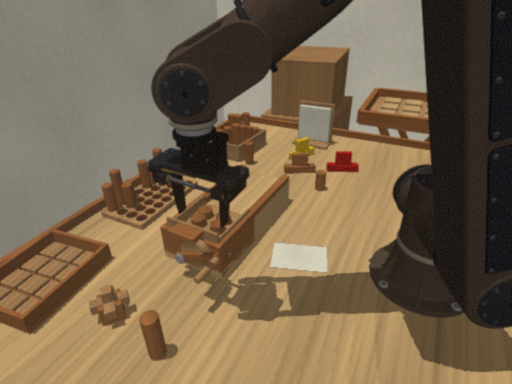

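Emit:
jog_arm:
  steps:
    - [0.003,-0.001,0.03,0.5,-1]
    - [0.003,-0.001,0.04,0.5,-1]
    - [0.003,-0.001,0.04,0,-1]
    - [0,-0.001,0.03,0,-1]
    - [0,0,0.012,0,-1]

```text
clock: 11.68
position: [0.4382, 0.2909, 0.0912]
eef_rot: [0.024, 0.719, 0.695, 0.012]
wrist_force: [-0.2, -0.4, 0.5]
finger_gap: 0.998
```

```bash
python3 - <<'E'
from h import *
m()
print(tm(-.1119,.29,.084))
E
```

```text
t 11.68 machine xy [-0.1069  0.2839] z 0.09119030992672414 ang 88.01467520075114 zt [ 0.05   -0.0174 -0.9986] F [-0.1652 -0.4271  0.4605] gap 0.9977898236052319
[ 0.0062 -0.0054  0.0068]
```

Emit:
jog_arm:
  steps:
    - [0.003,-0.003,0.004,0,0.3]
    - [0.002,-0.002,0.003,0,0.3]
    - [0,0,0,0,0.3]
    - [0,0,0,0,0.3]
    - [0,0,0,0,0.3]
  newtons: 20

```text
clock: 12.1
position: [0.4347, 0.2925, 0.0839]
eef_rot: [0.024, 0.721, 0.693, 0.011]
wrist_force: [-0.4, 0.3, -0.4]
finger_gap: 0.704
```

Emit:
jog_arm:
  steps:
    - [0,0,0,0,0.3]
    - [0,0,0,0,0.3]
    - [0,0,0,0,0.3]

```text
clock: 12.35
position: [0.4357, 0.2929, 0.0865]
eef_rot: [0.024, 0.721, 0.693, 0.013]
wrist_force: [-0.0, 0.3, 0.5]
finger_gap: 0.494
```

```bash
python3 - <<'E'
from h import *
m()
print(tm(-.1119,.29,.084))
E
```

```text
t 12.35 machine xy [-0.1094  0.2858] z 0.08654287007678187 ang 87.72198005176931 zt [ 0.0529 -0.0166 -0.9985] F [-0.0433  0.3038  0.4972] gap 0.4939069930771987
[ 0.0042 -0.0026  0.0023]
```

Emit:
jog_arm:
  steps:
    - [0.003,-0.002,0.003,0,1]
    - [0,0,0,0,1]
    - [0,0,0,0,1]
    - [0,0,0,0,1]
    - [0,0,0,0,1]

```text
clock: 12.77
position: [0.4344, 0.2966, 0.0838]
eef_rot: [0.025, 0.72, 0.693, 0.014]
wrist_force: [3.2, -1.8, -1.4]
finger_gap: 0.183
```

Emit:
jog_arm:
  steps:
    - [0,0,0,0,1]
    - [0,0,0,0,1]
    - [0,0,0,0,1]

```text
clock: 13.02
position: [0.4344, 0.2966, 0.0837]
eef_rot: [0.025, 0.72, 0.693, 0.014]
wrist_force: [0.1, -0.8, 0.6]
finger_gap: 0.184
```

```bash
python3 - <<'E'
from h import *
m()
p,M,o=pose();k=np.load("mach.npz");g=p-.019*M[:,2];q=k["R"].T@(g[:2]-k["t"]);print("grasp pt machine",q,g[2],"r",np.hypot(q[0],g[2]-.06))
E
```

```text
t 13.02 machine xy [-0.1109  0.2895] z 0.08372666944633204 ang 87.7392190226885 zt [ 0.0546 -0.0158 -0.9984] F [ 0.0569 -0.8006  0.5778] gap 0.1842445602218751
grasp pt machine [-0.1119  0.2898] 0.10269595683034675 r 0.11981143555429742
```

Emit:
jog_arm:
  steps:
    - [0,0.0055,-0.0106,0,1]
    - [0,0.0066,-0.0101,0,1]
    - [0,0.0075,-0.0094,0,1]
    - [0,0.0084,-0.0086,0,1]

```text
clock: 13.35
position: [0.4543, 0.2956, 0.1208]
eef_rot: [0.021, 0.721, 0.693, 0.007]
wrist_force: [-7.3, 3.4, -3.6]
finger_gap: 0.186
```

```bash
cat >> h.py <<'E'
def lev(nxt=()):
    m();p,M,o=pose();k=np.load("mach.npz");g=p-.019*M[:,2];q=k["R"].T@(g[:2]-k["t"])
    print("grasp",q,g[2],"r",np.hypot(q[0],g[2]-.06),"theta",1.2-np.arctan2(-q[0],g[2]-.06))
    prev=g
    for th in nxt:
        f=1.2-th;w=np.array([*(k["R"]@[-.12*np.sin(f),.29]+k["t"]),.06+.12*np.cos(f)])
        print(th,M.T@(w-prev));prev=w
E
python3 -c "
from h import *
lev([.5,.6,.7,.8])"
```

```text
t 13.35 machine xy [-0.0909  0.2892] z 0.12077533037947123 ang 87.68843382869129 zt [ 0.039  -0.0199 -0.999 ] F [-7.2694  3.4234 -3.6128] gap 0.1862868662492898
grasp [-0.0917  0.2896] 0.13975713595009623 r 0.12151343312537345 theta 0.3451938417722975
0.5 [ 0.0003  0.0148 -0.0115]
0.6 [-0.0001  0.0098 -0.0069]
0.7 [-0.0001  0.0105 -0.0059]
0.8 [-0.0001  0.011  -0.0048]
```

Emit:
jog_arm:
  steps:
    - [0,0.012,-0.009,0,1]
    - [0,0.012,-0.008,0,1]
    - [0,0.012,-0.006,0,1]
    - [0,0.012,-0.005,0,1]

```text
clock: 13.68
position: [0.4878, 0.2945, 0.1509]
eef_rot: [0.011, 0.721, 0.692, -0.006]
wrist_force: [-17.1, 0.9, 14.0]
finger_gap: 0.184
```

```bash
python3 -c "
from h import *
lev([.8,.9,1.0,1.1,1.2])"
```

```text
t 13.68 machine xy [-0.0575  0.2893] z 0.1508583597213818 ang 87.63932217966791 zt [ 0.0074 -0.0244 -0.9997] F [-17.1035   0.8946  14.0269] gap 0.18427468665489818
grasp [-0.0576  0.2898] 0.16985221009769735 r 0.1240547845520456 theta 0.7168021523438762
0.8 [ 0.0002  0.0109 -0.0006]
0.9 [-0.      0.0113 -0.004 ]
1.0 [-0.      0.0116 -0.0029]
1.1 [ 0.      0.0119 -0.0017]
1.2 [ 0.      0.012  -0.0005]
```

Emit:
jog_arm:
  steps:
    - [0,0.012,-0.006,0,1]
    - [0,0.012,-0.005,0,1]
    - [0,0.012,-0.004,0,1]

```text
clock: 13.93
position: [0.5177, 0.2929, 0.1651]
eef_rot: [0.007, 0.721, 0.693, -0.013]
wrist_force: [-7.4, 2.2, -1.9]
finger_gap: 0.186
```

```bash
python3 -c "
from h import *
lev([1.1,1.2])"
```

```text
t 13.93 machine xy [-0.0275  0.2889] z 0.16507489062755706 ang 87.68890792923067 zt [-0.0089 -0.0278 -0.9996] F [-7.4017  2.2339 -1.9038] gap 0.1860042022202161
grasp [-0.0274  0.2894] 0.18406680922510266 r 0.1270508270948762 theta 0.9828395869390314
1.1 [0.0008 0.0154 0.0045]
1.2 [ 0.      0.012  -0.0007]
```

Emit:
jog_arm:
  steps:
    - [0,0.0095,0,0,1]
    - [0,0.0095,0.001,0,1]
    - [0,0.008,0.001,0,1]
    - [0,0,0,0,1]

```text
clock: 14.27
position: [0.5426, 0.292, 0.1667]
eef_rot: [0.004, 0.721, 0.692, -0.016]
wrist_force: [-1.6, 0.4, -4.4]
finger_gap: 0.183
```

```bash
python3 -c "
from h import *
lev([1.2])"
```

```text
t 14.27 machine xy [-0.0026  0.2888] z 0.1666920319983927 ang 87.67318482611984 zt [-0.0166 -0.0279 -0.9995] F [-1.5689  0.4095 -4.3823] gap 0.18303513220537504
grasp [-0.0023  0.2893] 0.1856820122506701 r 0.12570305053798853 theta 1.1817041185507788
1.2 [0.0008 0.0024 0.0056]
```

Emit:
jog_arm:
  steps:
    - [0,0.0025,0.001,0,1]
    - [0,0,0.001,0,1]
    - [0,0,0,0,1]

```text
clock: 14.52
position: [0.5443, 0.292, 0.1665]
eef_rot: [0.004, 0.721, 0.692, -0.016]
wrist_force: [-2.0, -1.5, -3.0]
finger_gap: 0.184
```

```bash
python3 - <<'E'
from h import *
lev([1.2])
k=np.load("mach.npz");s=calibration("side");c=calibration("scene")
W=lambda x,y,z:[*(k["R"]@[x,y]+k["t"]),z]
for n,p in [("shaft250",W(0,.25,.06)),("bar325",W(0,.325,.18)),("bar325 +.1rad",W(.012,.325,.18)),("bar250",W(0,.25,.18)),("platebase",W(0,.25,.075))]:print(n,proj(s,p),proj(c,p))
a=capture("side");b=capture("scene")
f=lambda im,x,y,w,h,S:cv2.resize(im[y:y+h,x:x+w,::-1],None,fx=S,fy=S,interpolation=cv2.INTER_CUBIC)
cv2.imwrite("pics/top.png",np.hstack([f(a,150,150,100,140,4),f(b,290,110,100,140,4)]))
E
```

```text
t 14.52 machine xy [-0.0009  0.2889] z 0.1665207373790324 ang 87.6765852101264 zt [-0.017  -0.0274 -0.9995] F [-2.0347 -1.5159 -3.0343] gap 0.18427095901673002
grasp [-0.0006  0.2894] 0.18551083409777602 r 0.1255122909663041 theta 1.1951818261046105
1.2 [0.0008 0.0007 0.0055]
shaft250 [179.8938 257.4579] [361.0673 216.1172]
bar325 [150.3046 236.0755] [397.6995 193.6385]
bar325 +.1rad [146.1134 234.4777] [398.1432 197.3714]
bar250 [173.2005 217.9415] [369.0445 191.8634]
platebase [179.1097 252.8287] [361.999  213.2843]
```

View pics/top.png

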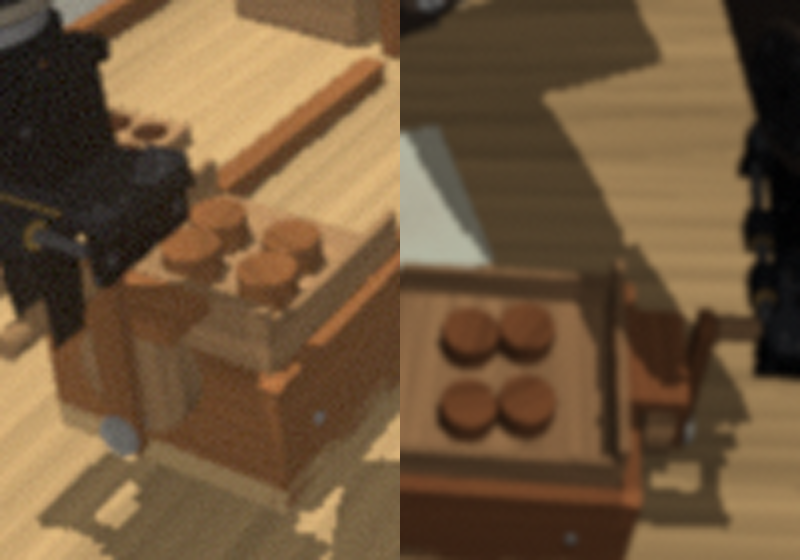

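Side view: the lever plate rises vertically from the shaft at (120,435), and the bar end is at about (5,345) in the crop, as predicted for straight up. The platform is raised with all four discs inside it. One last look at the pusher and the pegs.

```bash
python3 - <<'E'
from h import *
im=capture("scene")
cv2.imwrite("pics/fin.png",cv2.resize(im[130:270,20:460,::-1],(800,255),interpolation=cv2.INTER_CUBIC));lev()
E
```

```text
t 14.67 machine xy [-0.0009  0.2889] z 0.1663958294490256 ang 87.67574710936186 zt [-0.0172 -0.0273 -0.9995] F [-2.4513 -1.8336  4.6898] gap 0.18298696524142588
grasp [-0.0006  0.2895] 0.18538590322536225 r 0.12538747609949896 theta 1.1949911807816669
```

View pics/fin.png

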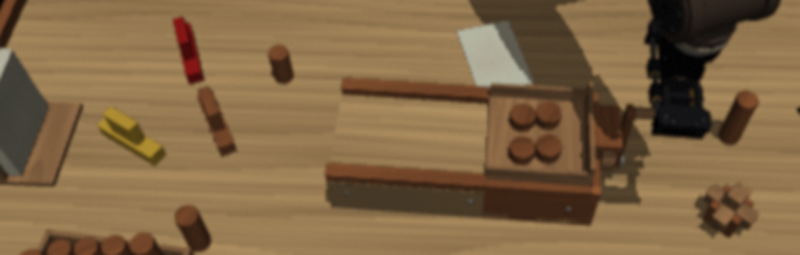

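The pusher stands at its place (215,120), the pegs and knot look unmoved, the discs are on the raised platform, and the grip is steady. I'm handing in.

```bash
python3 -c "
from workcell import *
print(close_job())"
```

```text
the job is handed in; nothing more can be done
None
```

I swept all four discs onto the lift platform with the wooden pusher and stood the pusher back at its original place. I then turned the lever to its top and handed in with the gripper still holding it, at about 14.7 s on the robot's clock.

**Last checks**
- **Lever:** the arm's pose puts it at about 1.195 rad, against 1.2 for straight up. That is good to about 0.02 rad, given the 2 mm calibration. The side view agrees: the lever plate looks upright, and the handle end is within a pixel or two of where it should be.
- **Discs and platform:** the last pictures show the platform raised with all four discs wholly inside its walls.
- **Bystanders:** in the last scene view the pusher is standing clear, and the pegs and knot look unmoved.
- **Forces:** the highest wrist reading I saw was about 22 N, during the lever swing. At hand-in it was about 6 N.

**One disagreement:** near the top, the gripper's grasp point read 125 mm from the shaft instead of 120 mm. I take this to mean the bar slid about 5 mm towards the fingertips during the swing. The grip stayed steady, with the jaws open 17.4 mm on the 18 mm bar.

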